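# Pack the bar's stock bay and swing the long box shut

### The arm

A 6-joint arm with a two-finger parallel gripper is mounted at the origin on the work surface. World frame = base frame: x ahead of the robot, y to its left, z up, the work surface at z = 0. Lengths are in m, angles in rad, forces in N, time in s.
With the tool pointing down it reaches from about 0.275 to 0.975 m from the base axis. Payload 8.4 kg.
Tool frame: the origin (TCP) lies at the centre of the arm's flange, where the gripper is bolted on; the fingertips stand 190 mm ahead of it and the grasp point (between the pads) lies 171 mm ahead of it (manip.grip_depth is the distance from the TCP to the grasp point, in m); z points along the fingers, x is the direction in which the jaws open and shut, and the axes are right-handed (so a half turn about z gives the same grasp; the last joint's range is limited). The gripper opens to 92 mm and grips with 3 to 60 N. Pads are 20 mm wide; open, the fingers measure 128 mm over their backs; the gripper's body (75 mm by 189 mm) begins 69 mm behind the grasp point.
Start: joints at [1.183, 0.353, 1.633, -0, 1.155, -0.002], TCP at [0.235, 0.579, 0.405] pointing down, gripper open.
Joint ranges: [-2.63, 2.63], [-0.92, 2.1], [0.06, 2.66], [-1.3, 4.44], [0, 2.69], [-3.02, 3.02]. Speed limits (rad/s): [2.22, 2.22, 2.79, 3.14, 3.14, 3.14].

### API

Orientations are given as a unit quaternion [x, y, z, w].
In Python, from plant import manip gives the robot as it stands. The module is installed in compiled form; this text tells all that it offers.
- The arm moves only by the shell command python3 -m creep 'ROWS' [OPENING] [FORCE]. ROWS is JSON, a list of rows, each an object with "xyz": the shift along the tool's x, y, z in m, a list of three; "rot": the turn, a rotation vector about the tool's x, y, z in degrees, a list of three. In form: [{"xyz": [tx, ty, tz], "rot": [ax, ay, az]}, ...]. A call has 1 to 20 rows; each row is the pose to reach, as a shift and turn from the pose commanded when the call began, along the tool's axes at that moment; what a row does not reach only later rows make up. A row lasts 1/10 s, in which the tool goes at most 50 mm and 8.59 degrees, less where a joint would pass 70% of its speed; a pose out of reach is approached as far as the arm can. A call with a gripper value outside its range is refused whole. OPENING is the finger opening in m, from 0 to 0.0919, set as the call begins (- or left out, the last holds). The fingers move at their own pace and stop on an object; FORCE is the grip in N (left out, the last holds). Time passes only in rows, so rows that repeat a pose let the fingers close. It gives the time, the measured TCP pose, the force and the opening at its end, in the units of the state.
- manip.read_state(): the state, without advancing time (a new reading comes with each control period).
- manip.camera(name): name is "scene" or "top" or "wrist"; returns the picture (400x640x3 uint8, red, green, blue); there is no depth.
- manip.camera_model(name): a dict with "fx", "fy", "cx", "cy" (pixels), "T" (4x4, takes a point from camera to world coordinates). Camera axes: x right, y down, z forward; pixel columns grow to the right and rows downward; lengths in m; the calibration is good to about 2 mm. A picture is of the moment at which its call begins: read the wrist's pose just before it. camera_model takes no time and is no camera call; for the wrist camera it gives the pose at the moment of the call.
- manip.finish_job(): hands the job in, once; it reports no verdict.
The state is a dict: "clock": time; "q": joint angles; "dq": joint speeds; "effort": joint torques, N m; "position": TCP position; "ee_rot": TCP orientation; "contact_force": force on the tool from outside, world axes, zero at the start; "ft_torque": the same for the moment, N m; "finger_gap": finger opening in m.
Only numpy, scipy, OpenCV 4.12 (cv2) and the standard library are available. Lean on these libraries where they do the work, as an engineer would, in place of code of your own. Each camera call takes 0.05 s, during which the arm holds its last target. There are 200 camera calls.

### The job

One of the three stock packs still stands out on the counter: set it upright in the free space at the right of the wooden stock bay, next to the other two. Then, without lifting the long cardboard box or pulling its left end away from the brass post, push near its free end to swing it about the post, gently (under 35 N), fully home across the mouth of the bay: past the spring catch and on until you feel it bear on the packs and they are snug against the back wall. Leave the mug, the tamper and the brush alone.

Things in the scene. Friction and masses are not known exactly. Their poses are not given: they have to be found in the camera images.
- bay: Fixed dark wooden stock bay: back and side walls 12 mm thick, 45 mm high, round a black mat, open at the mouth. Origin: on the mouth line at counter height; x from the mouth into the bay, y left along the mouth, z up. Inner faces: back x = +126 mm, left y = +120, right y = -126; side walls run x = 0 to 126. With the packs tight against the back wall, their fronts are at x = 56 mm.
- gap (a point): Middle of the free gap's floor in the bay: x = 80, y = -75 mm in the bay's frame. The gap is at least 84 mm wide (y) at the start.
- post (a point): Axis, at counter height, of the fixed brass pivot post (12 mm diameter, 50 mm high) at the left of the bay's mouth: x = -7, y = +104 mm in the bay's frame.
- catch (a joint): White nylon spring catch in a black housing at the right of the mouth, 7 to 37 mm above the counter: tip at x = -5, y = -104 mm of the bay, a 25-degree ramp on its outer side from x = -52, 45 degrees behind. 0 = out, up to 0.024 m = pushed aside (to -y, spring 0.8 to 3 N) by the long box's end: 5 to 15 N of push near that end; then it springs back before it. Housing: x -56 to 27, y -137 to -167, 40 high.
- longbox: Loose cardboard box, white band, orange stripe near its free end: 50 (x) x 232 (y) x 55 high mm, 0.25 to 0.5 kg. Its left end sits in the mouth behind the post, its free right end 0.5 to 0.75 rad out towards the robot. Origin: at its underside, 7 mm before its front face, 14 mm from its left end: over the post's axis as it pivots. x from front to inner face, y along it to the left end.
- box_mid (a point): Middle of the long box's top (55 mm high). Home: turned anticlockwise (from above) past the catch, until it presses the packs solid against the back wall: then its axes are parallel to the bay's within 0.05 rad and its free front corner is about 6 mm inside the bay's mouth line (x = +6). Gently: keep the push under 35 N.
- swing_end (a point): Bottom front corner of the long box at its free (right) end.
- heel (a point): Bottom front corner of the long box at its left (post) end, where an orange lip (7 mm along y, standing 13 mm out of the front face, 40 mm high) hooks round the left of the post so that the box cannot slide off it to the right.
- green_tin: Green tin with a steel lid, 70 (x) x 64 (y) x 70 high mm, 0.18 to 0.35 kg. Origin: centre of its underside, z up; its x side runs front to back of the bay. At the start two of the three packs stand in the bay against or near its back wall and one (any of the three) stands on the counter to the right of the bay.
- white_carton: White carton with a red top, 70 (x) x 58 (y) x 65 high mm, 0.18 to 0.35 kg. Origin: centre of its underside, z up; its x side runs front to back of the bay. At the start two of the three packs stand in the bay against or near its back wall and one (any of the three) stands on the counter to the right of the bay.
- blue_tin: Blue tin with a dark steel lid, 70 (x) x 62 (y) x 60 high mm, 0.18 to 0.35 kg. Origin: centre of its underside, z up; its x side runs front to back of the bay. At the start two of the three packs stand in the bay against or near its back wall and one (any of the three) stands on the counter to the right of the bay.
- cup: White mug, 80 mm wide, 70 mm high, a bystander. Origin: centre of its underside.
- tamper: Steel tamper, 56 mm wide, 78 mm high, standing upright, a bystander. Origin: centre of its underside.
- brush: Orange brush lying on the counter, a bystander. Origin: its middle, x along it.
Things that resemble listed ones, but are neither listed nor needed, are in the scene too. What is shaped like the blue_tin but pink or turquoise is not meant.

How it is judged:
By the outcome, as a careful person would: the job done as asked, in the order asked, and still so for the second after the job is handed in, with the robot touching nothing.
It also fails if it takes over 54 s, if anything falls off the work surface, if the arm or the gripper's body presses on something with over 40 N, if the wrist force passes 120 N, or if a joint passes its speed limit or range.

## Working session

There is one attempt and no reset: what is moved stays moved. The work goes in short steps, Python scripts to look and compute and a shell command to move; the robot and the scene stay as the last step left them, time stands still between calls to the robot, and variables do not carry over. Pictures are saved under pics/ and viewed, about 8 in all and at most 12, crops included, and the job is handed in when it is done.

```bash
mkdir -p pics; cat > h.py <<'E'
import numpy as np,cv2
from plant import manip
def snap(n,f):
    im=manip.camera(n); cv2.imwrite('pics/'+f,im[:,:,::-1]); return im
def ray(M,u,v):
    T=np.array(M['T']); d=T[:3,:3]@np.array([(u-M['cx'])/M['fx'],(v-M['cy'])/M['fy'],1]); return T[:3,3],d
def onz(M,u,v,z):
    o,d=ray(M,u,v); return o+d*(z-o[2])/d[2]
def two(M1,p1,M2,p2):
    o1,d1=ray(M1,*p1);o2,d2=ray(M2,*p2)
    A=np.stack([d1,-d2],1); s=np.linalg.lstsq(A,o2-o1,rcond=None)[0]
    a=o1+d1*s[0];b=o2+d2*s[1]; return (a+b)/2,np.linalg.norm(a-b)
def proj(M,p):
    T=np.array(M['T']); c=T[:3,:3].T@(np.array(p)-T[:3,3]); return c[0]/c[2]*M['fx']+M['cx'],c[1]/c[2]*M['fy']+M['cy']
E
python3 - <<'E'
from h import *
np.set_printoptions(precision=4,suppress=True)
for n in('scene','top'):
    snap(n,n+'1.png'); M=manip.camera_model(n); print(n,M['fx'],M['cx'],M['cy'],np.array(M['T']))
print(manip.read_state())
E
```

```text
scene 392.10585356218706 316.5032935464219 193.3444368244261 [[ 0.8488  0.449  -0.2792  0.8383]
 [ 0.5287 -0.7146  0.458  -0.4472]
 [ 0.0062 -0.5364 -0.844   0.8423]
 [ 0.      0.      0.      1.    ]]
top 422.31074182665617 317.1259204430198 196.99914811594604 [[-0.0255 -0.9805  0.1947  0.3341]
 [-0.9996  0.0233 -0.0133 -0.0329]
 [ 0.0085 -0.195  -0.9808  1.296 ]
 [ 0.      0.      0.      1.    ]]
{'clock': 0.1, 'q': array([ 1.1826,  0.3536,  1.634 , -0.    ,  1.1552, -0.0024]), 'dq': array([ 0.001 , -0.0013, -0.0006,  0.0004, -0.0017,  0.0011]), 'effort': array([  0.0013, -59.4897, -33.4933,   0.07  ,   0.0184,  -0.0001]), 'position': array([0.2351, 0.5789, 0.4041]), 'ee_rot': array([ 0.8296,  0.5584, -0.0005,  0.0003]), 'contact_force': array([-0.1501,  0.1739, -0.0878]), 'ft_torque': array([0.0436, 0.015 , 0.024 ]), 'finger_gap': 0.0918044879363728}
```

View pics/top1.png

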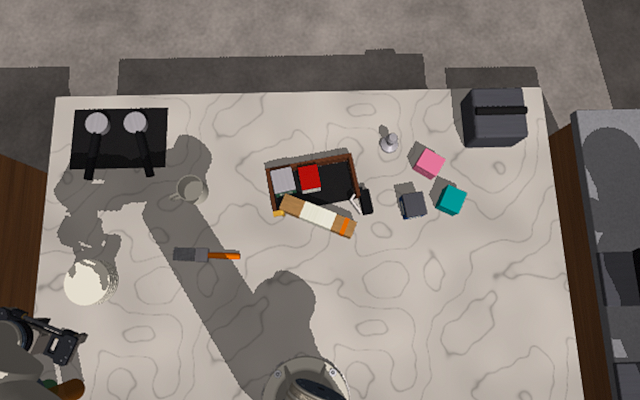

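View pics/scene1.png

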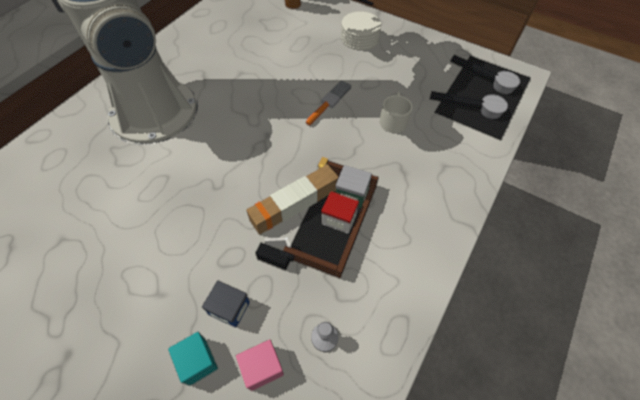

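The top view shows the bay's mat at about (315,180), with the green tin (283,180) and the white carton (309,177) inside it. The long box runs (285,205)–(350,230), the blue tin is at (412,204), the catch at (363,200) and the tamper at (389,145). The blue tin is the stray pack. I'll enlarge both views to measure.

```bash
python3 - <<'E'
from h import *
np.set_printoptions(precision=4,suppress=True)
a=cv2.imread('pics/top1.png')[140:250,255:435]; b=cv2.imread('pics/scene1.png')[150:335,195:385]
a=cv2.resize(a,None,fx=4,fy=4,interpolation=cv2.INTER_CUBIC)
cv2.imwrite('pics/c1.png',a)
M=manip.camera_model('top')
for n,u,v,z in[('blue',412,204,.06),('backL',267,165,.045),('backR',352,153,.045),('boxfree',346,231,.055),('boxheel',284,201,.055),('tamper',389,145,.07),('white',309,177,.065)]: print(n,onz(M,u,v,z))
W=manip.camera_model('wrist');s=manip.read_state()
from scipy.spatial.transform import Rotation as R
Rt=R.from_quat(s['ee_rot']).as_matrix();T=np.array(W['T'])
print('cam in tool',Rt.T@(T[:3,3]-s['position']),Rt.T@T[:3,:3],W['fx'])
print(Rt)
E
```

```text
blue [ 0.5515 -0.3318  0.06  ]
backL [0.686  0.1011 0.045 ]
backR [ 0.7183 -0.161   0.045 ]
boxfree [ 0.4762 -0.1323  0.055 ]
boxheel [0.5706 0.0496 0.055 ]
tamper [ 0.7333 -0.272   0.07  ]
white [ 0.6402 -0.0268  0.065 ]
cam in tool [-0.0004 -0.0809  0.0197] [[ 1.      0.0012  0.0009]
 [-0.0015  0.9586  0.2848]
 [-0.0005 -0.2848  0.9586]] 302.5787233192631
[[ 0.3763  0.9265 -0.0004]
 [ 0.9265 -0.3763 -0.0011]
 [-0.0012  0.     -1.    ]]
```

View pics/c1.png

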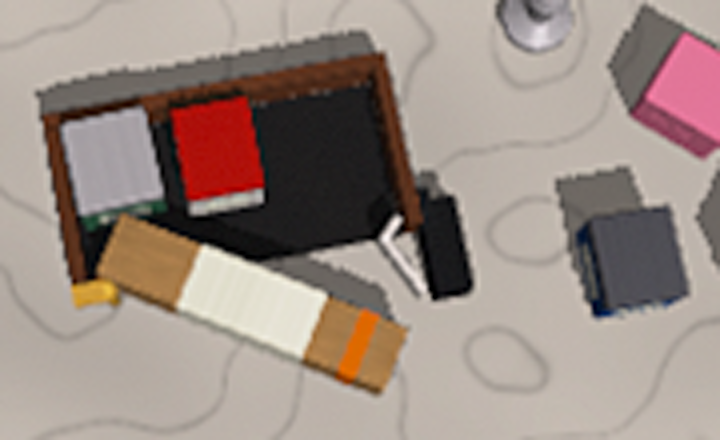

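Only the blue tin is outside the bay. The bay's yaw is about +0.12 and the tin's about +0.17. I'll move the wrist camera over the scene with the jaws turned along the tin's x axis.

```bash
python3 -m creep '[{"xyz":[-0.526,0.565,0],"rot":[0,0,58]},{"xyz":[-0.526,0.565,0],"rot":[0,0,58]},{"xyz":[-0.526,0.565,0],"rot":[0,0,58]},{"xyz":[-0.526,0.565,0],"rot":[0,0,58]},{"xyz":[-0.526,0.565,0],"rot":[0,0,58]},{"xyz":[-0.526,0.565,0],"rot":[0,0,58]},{"xyz":[-0.526,0.565,0],"rot":[0,0,58]},{"xyz":[-0.526,0.565,0],"rot":[0,0,58]},{"xyz":[-0.526,0.565,0],"rot":[0,0,58]},{"xyz":[-0.526,0.565,0],"rot":[0,0,58]},{"xyz":[-0.526,0.565,0],"rot":[0,0,58]},{"xyz":[-0.526,0.565,0],"rot":[0,0,58]},{"xyz":[-0.526,0.565,0],"rot":[0,0,58]},{"xyz":[-0.526,0.565,0],"rot":[0,0,58]},{"xyz":[-0.526,0.565,0],"rot":[0,0,58]},{"xyz":[-0.526,0.565,0],"rot":[0,0,58]},{"xyz":[-0.526,0.565,0],"rot":[0,0,58]},{"xyz":[-0.526,0.565,0],"rot":[0,0,58]},{"xyz":[-0.526,0.565,0],"rot":[0,0,58]},{"xyz":[-0.526,0.565,0],"rot":[0,0,58]}]' 0.0919
python3 - <<'E'
from h import *
M=manip.camera_model('wrist'); im=snap('wrist','w1.png'); np.save('w1.npy',M)
E
```

```text
clock: 2.1
position: [0.5603, -0.1196, 0.4047]
ee_rot: [0.996, 0.087, -0.0, -0.0]
contact_force: [0.3, 0.0, 1.0]
finger_gap: 0.0919
```

View pics/w1.png

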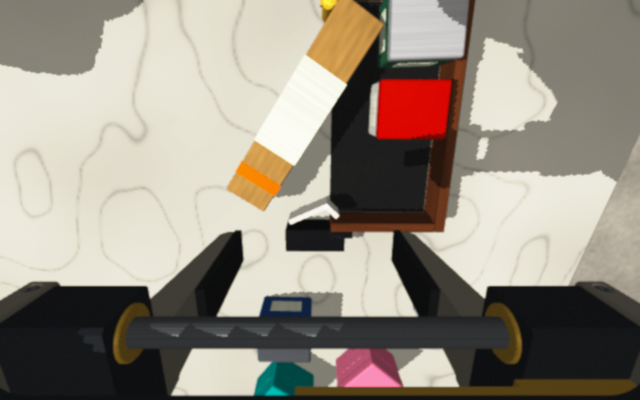

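This view shows the long box from heel (360,10) to free end (245,195), the catch at (315,212), the red carton at (412,108) and the bay's right wall at row 220. The tin at (287,320) is partly hidden by the gripper. I'll shift for a second view centred on the tin.

```bash
python3 -m creep '[{"xyz":[0,0.04,0],"rot":[0,0,0]},{"xyz":[0,0.08,0],"rot":[0,0,0]},{"xyz":[0,0.12,0],"rot":[0,0,0]},{"xyz":[0,0.12,0],"rot":[0,0,0]},{"xyz":[0,0.12,0],"rot":[0,0,0]}]'
python3 - <<'E'
from h import *
M=manip.camera_model('wrist'); im=snap('wrist','w2.png'); np.save('w2.npy',M)
E
```

```text
clock: 2.65
position: [0.5812, -0.2389, 0.4045]
ee_rot: [0.996, 0.086, -0.0, -0.0]
contact_force: [-0.8, 0.1, 0.1]
finger_gap: 0.0915
```

View pics/w2.png

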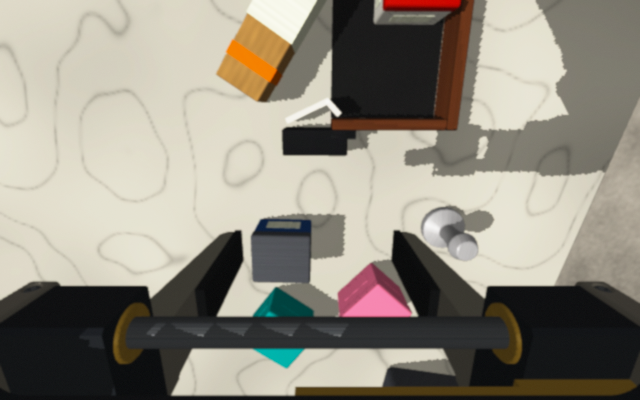

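The tin's lid spans (252,237)–(311,283) and is in clear view. The bay's right wall ends at (333,130) and (457,130), and the box's free corners are (217,75) and (263,100). Next I'll extract corners by mask and triangulate.

```bash
python3 - <<'E'
from h import *
np.set_printoptions(precision=4,suppress=True)
W1=np.load('w1.npy',allow_pickle=True).item();W2=np.load('w2.npy',allow_pickle=True).item();Tp=manip.camera_model('top')
def quad(f,lo,hi,roi,n=4):
    im=cv2.imread('pics/'+f);x0,y0,x1,y1=roi
    m=np.zeros(im.shape[:2],np.uint8);m[y0:y1,x0:x1]=cv2.inRange(cv2.cvtColor(im,cv2.COLOR_BGR2HSV),lo,hi)[y0:y1,x0:x1]
    m=cv2.morphologyEx(m,cv2.MORPH_OPEN,np.ones((3,3)))
    c=max(cv2.findContours(m,0,1)[0],key=cv2.contourArea);p=cv2.approxPolyN(c,n) if len(c)>n else c
    return p.reshape(-1,2),cv2.contourArea(c),cv2.minAreaRect(c)
im=cv2.imread('pics/w2.png');hs=cv2.cvtColor(im,cv2.COLOR_BGR2HSV)
for p in[(280,260),(260,230),(400,125),(255,55),(247,85)]: print(p,hs[p[1],p[0]])
hs1=cv2.cvtColor(cv2.imread('pics/top1.png'),cv2.COLOR_BGR2HSV);print('top tin',hs1[204,414])
print('wall w1',quad('w1.png',(0,80,40),(12,220,140),(320,150,480,245),6))
print('wall w2',quad('w2.png',(0,80,40),(12,220,140),(320,40,480,145),6))
print('stripe w1',quad('w1.png',(5,200,180),(15,255,255),(200,120,320,230)))
print('stripe w2',quad('w2.png',(5,200,180),(15,255,255),(200,20,320,120)))
print('box w1',quad('w1.png',(5,60,120),(25,255,255),(215,120,320,230)))
print('box w2',quad('w2.png',(5,60,120),(25,255,255),(200,20,320,120)))
print('tin w2',quad('w2.png',(100,20,50),(125,110,110),(240,210,325,290)))
print('tin top',quad('top1.png',(100,20,40),(125,110,110),(396,185,432,222)))
print('red w1',quad('w1.png',(0,220,150),(5,255,255),(360,60,470,150)))
E
```

```text
(280, 260) [110  17  90]
(260, 230) [109 172  55]
(400, 125) [ 10 194 104]
(255, 55) [ 16 236 236]
(247, 85) [ 18 163 200]
top tin [126  15  83]
wall w1 (array([[454, 150],
       [444, 231],
       [410, 232],
       [330, 232],
       [329, 219],
       [444, 150]], dtype=int32), 3116.0, ((404.8726806640625, 212.93165588378906), (68.03851318359375, 147.12771606445312), 59.198551177978516))
wall w2 (array([[469,  40],
       [457, 129],
       [358, 130],
       [331, 130],
       [331, 119],
       [443,  40]], dtype=int32), 3294.0, ((399.51043701171875, 85.01020050048828), (89.11897277832031, 137.89988708496094), 89.40933990478516))Traceback (most recent call last):
  File "<stdin>", line 15, in <module>
  File "<stdin>", line 8, in quad
ValueError: max() iterable argument is empty
```

```bash
cat >> h.py <<'E'
W1=np.load('w1.npy',allow_pickle=True).item();W2=np.load('w2.npy',allow_pickle=True).item();Tp=manip.camera_model('top')
def quad(f,lo,hi,roi,n=4):
    im=cv2.imread('pics/'+f);x0,y0,x1,y1=roi
    m=np.zeros(im.shape[:2],np.uint8);m[y0:y1,x0:x1]=cv2.inRange(cv2.cvtColor(im,cv2.COLOR_BGR2HSV),lo,hi)[y0:y1,x0:x1]
    m=cv2.morphologyEx(m,cv2.MORPH_OPEN,np.ones((3,3)))
    c=max(cv2.findContours(m,0,1)[0],key=cv2.contourArea);p=cv2.approxPolyN(c,n) if len(c)>n else c
    return p.reshape(-1,2).tolist(),cv2.contourArea(c),[np.round(x,1) for x in cv2.minAreaRect(c)]
E
python3 - <<'E'
from h import *
for n,f,lo,hi,roi in[('stripe1','w1.png',(8,190,150),(17,255,255),(200,120,320,230)),('stripe2','w2.png',(8,190,150),(17,255,255),(200,10,320,120)),
('box w1','w1.png',(8,100,100),(25,255,255),(215,120,320,230)),('box w2','w2.png',(8,100,100),(25,255,255),(200,10,320,120)),
('tin w2','w2.png',(100,5,65),(130,60,120),(240,210,325,290)),('tin top','top1.png',(100,5,50),(150,60,110),(396,185,432,222)),
('red1','w1.png',(0,200,120),(5,255,255),(360,60,470,150)),('redtop','top1.png',(0,200,120),(5,255,255),(290,150,330,200)),('lip','w1.png',(20,200,120),(30,255,255),(300,0,370,30))]:
    try: print(n,quad(f,lo,hi,roi))
    except Exception as e: print(n,e)
E
```

```text
stripe1 ([[280, 185], [274, 197], [235, 172], [242, 161]], 548.0, [array([257.9, 178.5]), array([45.7, 13.2]), np.float64(32.2)])
stripe2 ([[277, 69], [269, 83], [226, 53], [233, 38]], 780.0, [array([251.2,  60.5]), array([54.2, 15.8]), np.float64(34.4)])
box w1 ([[293, 165], [267, 213], [223, 187], [255, 141]], 2412.0, [array([259.4, 176.1]), array([47.8, 55.4]), np.float64(31.0)])
box w2 ([[290, 44], [261, 104], [212, 71], [247, 13]], 3419.0, [array([252.8,  57.7]), array([55.9, 68.8]), np.float64(32.0)])
tin w2 ([[310, 236], [308, 282], [253, 280], [251, 236]], 2462.5, [array([280.5, 258.5]), array([45., 57.]), np.float64(90.0)])
tin top ([[427, 213], [407, 218], [402, 194], [422, 192]], 425.5, [array([414.2, 203.8]), array([24.1, 20.2]), np.float64(77.5)])
red1 ([[452, 79], [445, 138], [376, 138], [380, 79]], 3993.5, [array([414. , 108.5]), array([59., 74.]), np.float64(90.0)])
redtop ([[321, 186], [302, 190], [297, 167], [316, 163]], 407.0, [array([309. , 176.5]), array([22.9, 19.4]), np.float64(78.7)])
lip ([[334, 5], [326, 13], [324, 13], [323, 4]], 44.0, [array([327.5,   8.5]), array([9., 9.]), np.float64(90.0)])
```

```bash
python3 - <<'E'
from h import *
np.set_printoptions(precision=4,suppress=True)
def t(n,*a):
    p,e=two(*a); print(n,p,'miss %.4f'%e); return p
print('TIN (w2,top)')
a=[t(n,W2,p,Tp,q) for n,p,q in[('+x+y',(310,236),(402,194)),('+x-y',(308,282),(422,192)),('-x-y',(253,280),(427,213)),('-x+y',(251,236),(407,218))]]
print('centre',np.mean(a,0))
b=[onz(W2,*p,.06) for p in[(310,236),(308,282),(253,280),(251,236)]]
b=np.array(b);print('w2@.06',b.mean(0),'len x',np.linalg.norm(b[0]-b[3]),np.linalg.norm(b[1]-b[2]),'y',np.linalg.norm(b[0]-b[1]),np.linalg.norm(b[2]-b[3]),'yaw',np.arctan2(*(b[0]-b[3]+b[1]-b[2])[[1,0]]))
c=cv2.boxPoints(cv2.minAreaRect(np.array([(427,213),(407,218),(402,194),(422,192)],np.float32)));print('top ctr',onz(Tp,414.2,203.8,.06), onz(Tp,*c.mean(0),.06))
print('BAY')
r=t('right mouth outer',W1,(330,231.5),W2,(331.5,129.5)); k=t('right back outer',W1,(444,231),W2,(457,129.5))
i=t('right mouth inner',W1,(329.5,219),W2,(331.5,119.5))
q=[t('red'+n,W1,p,Tp,s) for n,p,s in[('+x+y',(452,79),(297,167)),('+x-y',(445,138),(316,163)),('-x-y',(376,138),(321,186)),('-x+y',(380,79),(302,190))]]
print(np.mean(q,0))
s=t('stripe',W1,(257.9,178.5),W2,(251.2,60.5))
c1=t('box end inner',W1,(267,213),W2,(261,104)); c2=t('box end front',W1,(223,187),W2,(212,71))
th=np.arctan2(*(k-r)[[1,0]]); x=np.array([np.cos(th),np.sin(th)]);y=np.array([-x[1],x[0]])
print('bay yaw',th,'len',np.linalg.norm((k-r)[:2]),'(138)')
O=((r[:2]+138*y*1e-3)+(k[:2]-.138*x+.138*y))/2; print('bay O',O)
bay=lambda p:((p[:2]-O)@x,(p[:2]-O)@y)
for n,p in[('red',np.mean(q,0)),('stripe',s),('end in',c1),('end fr',c2)]: print(n,np.round(bay(p),4))
post=O-.007*x+.104*y;d=s[:2]-post;print('post',post)
# box pose from top face corners
B=[onz(W1,*p,.055) for p in[(267,213),(223,187),(293,165),(255,141)]]; print('box yaw edges',np.arctan2(*(B[2]-B[0])[[1,0]])-np.pi/2,np.arctan2(*(B[0]-B[1])[[1,0]]),'gap', [np.round(bay(p),4) for p in B])
print('backL/R top',[np.round(bay(onz(Tp,u,v,.045)),4) for u,v in[(266,168),(351,153.5)]])
E
```

```text
TIN (w2,top)
+x+y [ 0.5843 -0.306   0.0493] miss 0.0009
+x-y [ 0.5908 -0.368   0.0483] miss 0.0025
-x-y [ 0.5241 -0.3765  0.0511] miss 0.0015
-x+y [ 0.5127 -0.3185  0.0454] miss 0.0028
centre [ 0.553  -0.3422  0.0485]
w2@.06 [ 0.5538 -0.3363  0.06  ] len x 0.06859678248127314 0.06696948458307853 y 0.06082037454722756 0.057998372715038514 yaw 0.1528066058744958
top ctr [ 0.5519 -0.3384  0.06  ] [ 0.5516 -0.3395  0.06  ]
BAY
right mouth outer [ 0.5864 -0.1786  0.0445] miss 0.0000
right back outer [ 0.7238 -0.1548  0.0417] miss 0.0003
right mouth inner [ 0.5849 -0.1686  0.0283] miss 0.0007
red+x+y [0.6693 0.0087 0.0736] miss 0.0009
red+x-y [ 0.685  -0.0476  0.0588] miss 0.0026
red-x-y [ 0.6271 -0.0633 -0.0066] miss 0.0017
red-x+y [ 0.5975 -0.005   0.0857] miss 0.0025
[ 0.6447 -0.0268  0.0529]
stripe [ 0.4941 -0.1256  0.0556] miss 0.0000
box end inner [ 0.5087 -0.1652  0.0532] miss 0.0007
box end front [ 0.4566 -0.1421  0.0559] miss 0.0004
bay yaw 0.1719808985565557 len 0.13941643660551067 (138)
bay O [ 0.5635 -0.0426]
red [0.0827 0.0016]
stripe [-0.0826 -0.0699]
end in [-0.075  -0.1114]
end fr [-0.1224 -0.0798]
post [0.5388 0.0587]
box yaw edges -0.33394959371843713 -0.39683508993164807 gap [array([-0.0743, -0.1108]), array([-0.1225, -0.08  ]), array([-0.0432, -0.0547]), array([-0.0837, -0.0287])]
backL/R top [array([0.1365, 0.1252]), array([ 0.1312, -0.1398])]
```

The measurements agree with the text:

| Item | Measured | Expected |
|---|---|---|
| Wall top height | 44.5 mm | 45 mm |
| Side wall length | 139 mm | 138 mm |
| Post to free front corner | 217 mm | 218 mm |
| Box yaw relative to the bay | -0.585 rad | 0.5 to 0.75 rad out |
| Box top height | 55 mm | 55 mm |

The tin is at (0.553,-0.337). I'll hover low over it and look once more.

```bash
python3 -m creep '[{"xyz":[-0.044,0.092,0.04],"rot":[0,0,0]},{"xyz":[-0.044,0.092,0.08],"rot":[0,0,0]},{"xyz":[-0.044,0.092,0.11],"rot":[0,0,0]},{"xyz":[-0.044,0.092,0.11],"rot":[0,0,0]},{"xyz":[-0.044,0.092,0.11],"rot":[0,0,0]},{"xyz":[-0.044,0.092,0.11],"rot":[0,0,0]}]'
python3 - <<'E'
from h import *
np.set_printoptions(precision=4,suppress=True)
M=manip.camera_model('wrist'); im=snap('wrist','w3.png'); np.save('w3.npy',M)
print(quad('w3.png',(100,5,65),(130,60,120),(230,130,430,310)))
print([np.round(proj(M,p)) for p in b] if 0 else np.round(proj(M,(.5535,-.337,.06))))
E
```

```text
clock: 3.3
position: [0.5549, -0.3361, 0.2965]
ee_rot: [0.996, 0.087, 0.001, 0.0]
contact_force: [-1.5, 0.8, 0.3]
finger_gap: 0.0919
([[341, 180], [361, 255], [271, 253], [269, 180]], 3918.5, [array([313.5, 217. ]), array([74., 87.]), np.float64(90.0)])
[315. 219.]
```

View pics/w3.png

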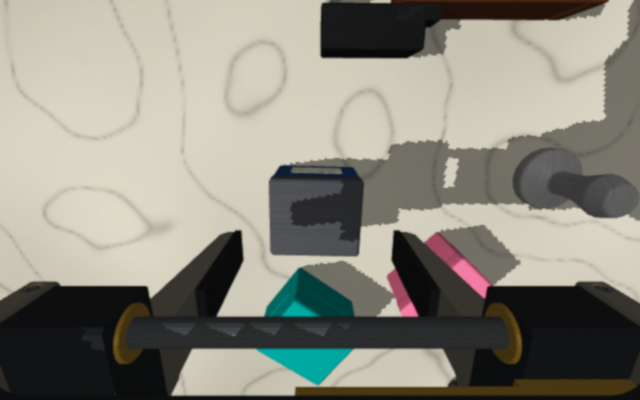

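The tin's lid spans (270,179)–(361,254) and is centred between the jaws. Pink and turquoise decoys sit on the -y side, so I'll triangulate the tin's height and check finger clearance to them.

```bash
python3 - <<'E'
from h import *
from scipy.spatial.transform import Rotation as R
np.set_printoptions(precision=4,suppress=True)
M=np.load('w3.npy',allow_pickle=True).item();s=manip.read_state();Rt=R.from_quat(s['ee_rot']).as_matrix()
P=[]
for p,q in[((310,236),(361,179)),((308.5,282),(359,254.5)),((253,281),(270,254)),((251,236),(269.5,179))]:
    P.append(two(W2,p,M,q)[0]); print(P[-1], Rt.T@(P[-1]-s['position']))
c=np.mean(P,0);print('c',c,Rt.T@(c-s['position']),s['position'])
for n,u,v in[('pink near corner',389,275),('pink top',440,236),('pink low',500,260)]:
  for z in(0,.06): print(n,z,(Rt.T@(onz(M,u,v,z)-s['position']))[:2])
E
```

```text
[ 0.5827 -0.3014  0.0577] [ 0.0327 -0.03    0.2394]
[ 0.5912 -0.3571  0.0669] [0.0315 0.0264 0.2303]
[ 0.5232 -0.3777  0.0503] [-0.0391  0.0348  0.2468]
[ 0.516  -0.3114  0.0629] [-0.0348 -0.0316  0.2341]
c [ 0.5533 -0.3369  0.0594] [-0.0024 -0.0001  0.2376] [ 0.5551 -0.3363  0.2971]
pink near corner 0 [0.0738 0.084 ]
pink near corner 0.06 [0.0576 0.0484]
pink top 0 [0.1214 0.0404]
pink top 0.06 [0.0949 0.0142]
pink low 0 [0.1856 0.0668]
pink low 0.06 [0.1452 0.0349]
```

The tin's height comes out at 59 mm (60 expected), it is centred to 2 mm, and the decoys are over 25 mm clear. I'll descend and grip.

```bash
python3 -m creep '[{"xyz":[-0.002,0,0.02],"rot":[0,0,0]},{"xyz":[-0.002,0,0.04],"rot":[0,0,0]},{"xyz":[-0.002,0,0.06],"rot":[0,0,0]},{"xyz":[-0.002,0,0.075],"rot":[0,0,0]},{"xyz":[-0.002,0,0.086],"rot":[0,0,0]},{"xyz":[-0.002,0,0.086],"rot":[0,0,0]},{"xyz":[-0.002,0,0.086],"rot":[0,0,0]}]' && python3 -m creep '[{"xyz":[0,0,0],"rot":[0,0,0]},{"xyz":[0,0,0],"rot":[0,0,0]},{"xyz":[0,0,0],"rot":[0,0,0]},{"xyz":[0,0,0],"rot":[0,0,0]},{"xyz":[0,0,0],"rot":[0,0,0]},{"xyz":[0,0,0],"rot":[0,0,0]},{"xyz":[0,0,0],"rot":[0,0,0]}]' 0.05 25
```

```text
clock: 4.05
position: [0.5523, -0.3376, 0.2094]
ee_rot: [0.996, 0.086, 0.0, 0.0]
contact_force: [-0.6, -0.7, -0.0]
finger_gap: 0.0919
clock: 4.75
position: [0.5521, -0.3378, 0.2093]
ee_rot: [0.996, 0.086, 0.0, 0.0]
contact_force: [0.1, 1.3, 5.5]
finger_gap: 0.0703
```

Gripped at 70.3 mm, which matches. I'll lift and carry it to above the gap.

```bash
python3 -m creep '[{"xyz":[0,0,-0.02],"rot":[0,0,0]},{"xyz":[0,0,-0.05],"rot":[0,0,0]},{"xyz":[0,0,-0.08],"rot":[0,0,0]},{"xyz":[0.015,-0.02,-0.09],"rot":[0,0,0]},{"xyz":[0.03,-0.05,-0.09],"rot":[0,0,0]},{"xyz":[0.045,-0.08,-0.09],"rot":[0,0,0]},{"xyz":[0.06,-0.11,-0.09],"rot":[0,0,0]},{"xyz":[0.08,-0.14,-0.09],"rot":[0,0,0]},{"xyz":[0.1,-0.17,-0.09],"rot":[0,0,0]},{"xyz":[0.115,-0.195,-0.09],"rot":[0,0,0]},{"xyz":[0.121,-0.21,-0.09],"rot":[0,0,0]},{"xyz":[0.121,-0.21,-0.09],"rot":[0,0,0]},{"xyz":[0.121,-0.21,-0.09],"rot":[0,0,0]}]'
python3 - <<'E'
from h import *
print(manip.read_state()['contact_force']);np.save('w4.npy',manip.camera_model('wrist')); snap('wrist','w4.png')
E
```

```text
clock: 6.05
position: [0.6345, -0.1103, 0.2983]
ee_rot: [0.996, 0.087, -0.001, 0.0]
contact_force: [0.4, -1.6, -1.1]
finger_gap: 0.0699
[ 0.37387763 -1.58903588 -1.05678764]
```

View pics/w4.png

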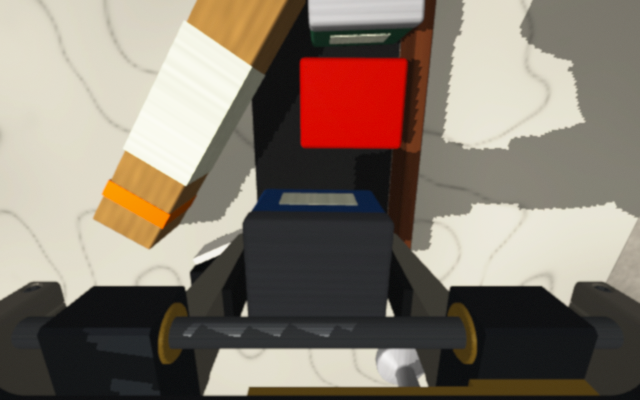

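The tin is held at (318,260). The red carton's near edge is at row 148, and the back wall's inner edge runs (405,150)–(393,240). I'll check clearances in the tool frame.

```bash
python3 - <<'E'
from h import *
from scipy.spatial.transform import Rotation as R
M=np.load('w4.npy',allow_pickle=True).item();s=manip.read_state();Rt=R.from_quat(s['ee_rot']).as_matrix()
f=lambda n,u,v,z:(lambda p:print(n,np.round(Rt.T@(p-s['position']),4)[:2],np.round(p,4)))(onz(M,u,v,z))
f('carton fr-y',302,148,.065);f('carton bk-y',406,148,.065);f('carton fr+y',301,59,.065)
f('wall outer',424,140,.045);f('wall outer',410,238,.045)
f('wall in top',401,140,.045);f('wall in top',390,205,.045)
for b in[(.126,-.126),(.126,0),(0,-.126),(.06,-.078)]:
  x=np.array([.9864,.1643]);y=np.array([-x[1],x[0]]);p=np.r_[np.array([.5635,-.0426])+b[0]*x+b[1]*y,0];print(b,np.round(Rt.T@(p-s['position']),4)[:2])
E
```

```text
carton fr-y [-0.0109 -0.0543] [ 0.6142 -0.0593  0.065 ]
carton bk-y [ 0.0621 -0.0544] [ 0.6861 -0.0466  0.065 ]
carton fr+y [-0.0109 -0.1116] [ 0.6044 -0.0028  0.065 ]
wall outer [ 0.0812 -0.0581] [ 0.7042 -0.0398  0.045 ]
wall outer [0.0778 0.023 ] [ 0.7148 -0.1202  0.045 ]
wall in top [ 0.0636 -0.058 ] [ 0.687  -0.0428  0.045 ]
wall in top [ 0.0589 -0.006 ] [ 0.6913 -0.0949  0.045 ]
(0.126, -0.126) [0.0671 0.0475]
(0.126, 0) [ 0.0681 -0.0785]
(0, -0.126) [-0.0589  0.0465]
(0.06, -0.078) [ 0.0015 -0.001 ]
```

Clearances: 23 mm to the carton, 16 mm to the right wall, and about 10 mm behind the back finger. I'll lower it.

```bash
python3 -m creep '[{"xyz":[-0.002,-0.003,0.02],"rot":[0,0,0]},{"xyz":[-0.002,-0.003,0.04],"rot":[0,0,0]},{"xyz":[-0.002,-0.003,0.055],"rot":[0,0,0]},{"xyz":[-0.002,-0.003,0.07],"rot":[0,0,0]},{"xyz":[-0.002,-0.003,0.08],"rot":[0,0,0]},{"xyz":[-0.002,-0.003,0.085],"rot":[0,0,0]},{"xyz":[-0.002,-0.003,0.087],"rot":[0,0,0]},{"xyz":[-0.002,-0.003,0.087],"rot":[0,0,0]},{"xyz":[-0.002,-0.003,0.087],"rot":[0,0,0]}]'
```

```text
clock: 7.0
position: [0.6328, -0.1073, 0.2123]
ee_rot: [0.996, 0.086, 0.0, 0.0]
contact_force: [-0.3, 0.4, -1.9]
finger_gap: 0.07
```

```bash
python3 -m creep '[{"xyz":[0,0,0.001],"rot":[0,0,0]},{"xyz":[0,0,0.002],"rot":[0,0,0]},{"xyz":[0,0,0.002],"rot":[0,0,0]}]'; python3 -m creep '[{"xyz":[0,0,0],"rot":[0,0,0]},{"xyz":[0,0,0],"rot":[0,0,0]},{"xyz":[0,0,0],"rot":[0,0,0]},{"xyz":[0,0,0],"rot":[0,0,0]}]' 0.078
```

```text
clock: 7.3
position: [0.6325, -0.1073, 0.2098]
ee_rot: [0.996, 0.086, 0.0, 0.0]
contact_force: [0.8, 0.0, -2.2]
finger_gap: 0.0701
clock: 7.7
position: [0.6325, -0.1074, 0.2098]
ee_rot: [0.996, 0.086, 0.0, 0.0]
contact_force: [-0.3, 0.0, 0.4]
finger_gap: 0.0782
```

Released and stable. I'll lift, close the fingers, come down in front of the tin and nudge it back towards the wall.

```bash
python3 -m creep '[{"xyz":[0,0,-0.02],"rot":[0,0,0]},{"xyz":[0,0,-0.05],"rot":[0,0,0]},{"xyz":[0,0,-0.08],"rot":[0,0,0]},{"xyz":[0,0,-0.095],"rot":[0,0,0]},{"xyz":[0,0,-0.095],"rot":[0,0,0]}]' && python3 -m creep '[{"xyz":[-0.03,0.003,0],"rot":[0,0,0]},{"xyz":[-0.057,0.003,0],"rot":[0,0,0]},{"xyz":[-0.057,0.003,0],"rot":[0,0,0]},{"xyz":[-0.057,0.003,0],"rot":[0,0,0]},{"xyz":[-0.057,0.003,0],"rot":[0,0,0]},{"xyz":[-0.057,0.003,0],"rot":[0,0,0]},{"xyz":[-0.057,0.003,0],"rot":[0,0,0]},{"xyz":[-0.057,0.003,0],"rot":[0,0,0]}]' 0 20
python3 - <<'E'
from h import *
np.save('w5.npy',manip.camera_model('wrist')); snap('wrist','w5.png')
E
```

```text
clock: 8.2
position: [0.6332, -0.1075, 0.3069]
ee_rot: [0.996, 0.086, 0.002, 0.001]
contact_force: [0.4, 0.1, -0.2]
finger_gap: 0.0781
clock: 9.0
position: [0.5772, -0.12, 0.3045]
ee_rot: [0.996, 0.086, 0.0, 0.0]
contact_force: [0.7, -0.2, -0.4]
finger_gap: 0.0159
```

View pics/w5.png

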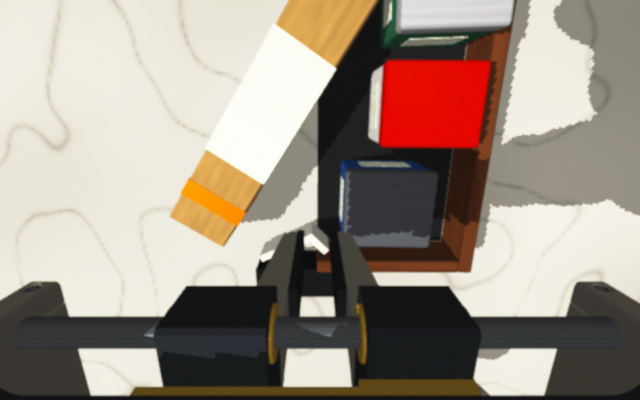

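The tin stands upright in the gap at (388,203), clear of the carton and the wall. The fingers are still closing. I'll work out the room available in the tool frame.

```bash
python3 - <<'E'
from h import *
from scipy.spatial.transform import Rotation as R
M=np.load('w5.npy',allow_pickle=True).item();s=manip.read_state();Rt=R.from_quat(s['ee_rot']).as_matrix();print(s['position'])
x=np.array([.9864,.1643]);y=np.array([-x[1],x[0]]);O=np.array([.5635,-.0426])
def f(n,u,v,z):
    p=onz(M,u,v,z);d=p[:2]-O;print(n,'tool',np.round(Rt.T@(p-s['position']),4)[:2],'world',np.round(p[:2],4),'bay',np.round([d@x,d@y],4))
f('tin fr+y',342,175,.06);f('tin fr-y',343,245,.06);f('tin bk+y',437,173,.06);f('tin bk-y',430,246,.06)
f('box inner',222,245,.055);f('box front',170,215,.055);f('box in far',262,184,.055);f('stripe',215,201,.055)
f('wall R out back',470,271,.045);f('wall R out mouth',317,272,.045);f('carton fr-y',380,147,.065);f('carton bk-y',486,147,.065)
E
```

```text
[ 0.5770886  -0.12000064  0.30458962]
tin fr+y tool [ 0.0187 -0.0321] world [ 0.5899 -0.0852] bay [ 0.0191 -0.0464]
tin fr-y tool [0.0209 0.0259] world [ 0.6022 -0.1419] bay [ 0.0218 -0.1043]
tin bk+y tool [ 0.0905 -0.0337] world [ 0.6604 -0.0712] bay [ 0.0909 -0.0441]
tin bk-y tool [0.0917 0.0267] world [ 0.672  -0.1305] bay [ 0.0926 -0.1046]
box inner tool [-0.0791  0.0284] world [ 0.5041 -0.1616] bay [-0.0782 -0.1076]
box front tool [-0.1186  0.002 ] world [ 0.4606 -0.1424] bay [-0.1179 -0.0816]
box in far tool [-0.0433 -0.0238] world [ 0.5304 -0.1041] bay [-0.0428 -0.0552]
stripe tool [-0.0813 -0.0098] world [ 0.4953 -0.1243] bay [-0.0807 -0.0694]
wall R out back tool [0.1361 0.0582] world [ 0.7212 -0.1539] bay [ 0.1372 -0.1357]
wall R out mouth tool [-0.0002  0.0593] world [ 0.5872 -0.1785] bay [ 0.001  -0.1379]
carton fr-y tool [ 0.0451 -0.0538] world [ 0.6123 -0.0592] bay [ 0.0454 -0.0244]
carton bk-y tool [ 0.1217 -0.0539] world [ 0.6877 -0.046 ] bay [ 0.1219 -0.0237]
```

About 35 mm is free behind the fingers. I'll back off 10 mm, descend and push the tin back in small steps.

```bash
python3 -m creep '[{"xyz":[-0.01,0,0],"rot":[0,0,0]},{"xyz":[-0.01,0,0.025],"rot":[0,0,0]},{"xyz":[-0.01,0,0.05],"rot":[0,0,0]},{"xyz":[-0.01,0,0.07],"rot":[0,0,0]},{"xyz":[-0.01,0,0.083],"rot":[0,0,0]},{"xyz":[-0.01,0,0.083],"rot":[0,0,0]},{"xyz":[-0.007,0,0.083],"rot":[0,0,0]},{"xyz":[-0.003,0,0.083],"rot":[0,0,0]},{"xyz":[0,0,0.083],"rot":[0,0,0]},{"xyz":[0.004,0,0.083],"rot":[0,0,0]},{"xyz":[0.008,0,0.083],"rot":[0,0,0]},{"xyz":[0.012,0,0.083],"rot":[0,0,0]},{"xyz":[0.016,0,0.083],"rot":[0,0,0]},{"xyz":[0.02,0,0.083],"rot":[0,0,0]},{"xyz":[0.024,0,0.083],"rot":[0,0,0]}]' && python3 -m creep '[{"xyz":[0.003,0,0],"rot":[0,0,0]},{"xyz":[0.006,0,0],"rot":[0,0,0]},{"xyz":[0.008,0,0],"rot":[0,0,0]},{"xyz":[0.008,0,0],"rot":[0,0,0]}]'
```

```text
clock: 10.55
position: [0.6007, -0.1159, 0.2216]
ee_rot: [0.996, 0.086, -0.0, -0.0]
contact_force: [-0.7, -0.7, 1.6]
finger_gap: 0.0002
clock: 10.95
position: [0.6087, -0.1145, 0.2217]
ee_rot: [0.996, 0.086, 0.0, 0.0]
contact_force: [-0.4, 0.1, 0.1]
finger_gap: 0.0006
```

The tin now sits about 4 mm from the back wall. Next I'll work out the poses for the swing.

```bash
cat > sw.py <<'E'
from h import *
from scipy.spatial.transform import Rotation as R
post=np.array([.5395,.0588]);r2=lambda a:np.array([[np.cos(a),-np.sin(a)],[np.sin(a),np.cos(a)]])
def rows(px,py,z,psis,s=None):
    s=s or manip.read_state();Rt=R.from_quat(s['ee_rot']);yaw=np.arctan2(*Rt.as_matrix()[:2,0][::-1])
    for p in psis:
        w=post+r2(p)@[px,py]; d=np.r_[w,z]-s['position']
        print('psi %.3f'%p,'world',np.round(w,4),'xyz',np.round(Rt.as_matrix().T@d,4),'rz %.2f'%np.degrees(yaw-p))
E
python3 - <<'E'
from sw import *
print(manip.read_state()['position'])
rows(-.035,-.182,.30,[-.41]);rows(-.035,-.182,.207,[-.41])
E
```

```text
[ 0.60868844 -0.11454207  0.22165898]
psi -0.410 world [ 0.4349 -0.0942] xyz [-0.1677 -0.0499 -0.0784] rz 33.39
psi -0.410 world [ 0.4349 -0.0942] xyz [-0.1678 -0.0499  0.0146] rz 33.39
```

```bash
python3 -m creep '[{"xyz":[-0.01,0,0],"rot":[0,0,0]},{"xyz":[-0.01,0,-0.03],"rot":[0,0,0]},{"xyz":[-0.01,0,-0.06],"rot":[0,0,0]},{"xyz":[-0.02,-0.005,-0.078],"rot":[0,0,0]},{"xyz":[-0.05,-0.015,-0.078],"rot":[0,0,8]},{"xyz":[-0.08,-0.025,-0.078],"rot":[0,0,16]},{"xyz":[-0.11,-0.035,-0.078],"rot":[0,0,24]},{"xyz":[-0.14,-0.045,-0.078],"rot":[0,0,30]},{"xyz":[-0.168,-0.05,-0.078],"rot":[0,0,33.4]},{"xyz":[-0.168,-0.05,-0.078],"rot":[0,0,33.4]},{"xyz":[-0.168,-0.05,-0.078],"rot":[0,0,33.4]},{"xyz":[-0.168,-0.05,-0.078],"rot":[0,0,33.4]}]'
python3 - <<'E'
from sw import *
snap('top','top2.png');im=cv2.imread('pics/top2.png')[140:250,255:435]
cv2.imwrite('pics/c2.png',cv2.resize(im,None,fx=4,fy=4,interpolation=cv2.INTER_CUBIC))
rows(-.035,-.182,.207,[-.41]);rows(-.012,-.182,.207,[-.41])
E
```

```text
clock: 12.15
position: [0.4351, -0.0944, 0.3]
ee_rot: [0.979, -0.203, 0.001, -0.0]
contact_force: [0.6, 0.8, -0.1]
finger_gap: 0.0002
psi -0.410 world [ 0.4349 -0.0942] xyz [-0.0005 -0.0001  0.0929] rz 0.02
psi -0.410 world [ 0.4559 -0.1033] xyz [ 0.0225 -0.      0.0929] rz 0.02
```

View pics/c2.png

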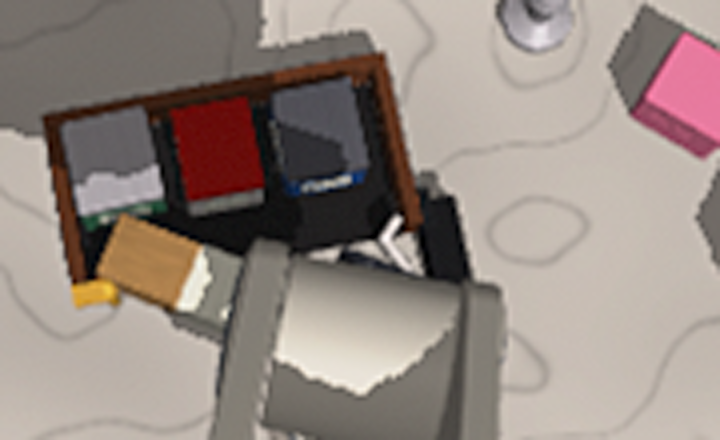

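All three packs stand in the bay: the tin at crop (320,125), in line with the carton at (218,150) and the green tin at (112,165). The heel at (95,290) has not moved. I'll descend in front of the box and approach contact.

```bash
python3 -m creep '[{"xyz":[0,0,0.03],"rot":[0,0,0]},{"xyz":[0,0,0.06],"rot":[0,0,0]},{"xyz":[0,0,0.08],"rot":[0,0,0]},{"xyz":[0,0,0.093],"rot":[0,0,0]},{"xyz":[0,0,0.093],"rot":[0,0,0]},{"xyz":[0.006,0,0.093],"rot":[0,0,0]},{"xyz":[0.012,0,0.093],"rot":[0,0,0]},{"xyz":[0.016,0,0.093],"rot":[0,0,0]},{"xyz":[0.019,0,0.093],"rot":[0,0,0]},{"xyz":[0.019,0,0.093],"rot":[0,0,0]}]'
python3 - <<'E'
from sw import *
rows(-.011,-.182,.207,np.arange(-.40,.23,.05))
E
```

```text
clock: 13.2
position: [0.4523, -0.102, 0.2071]
ee_rot: [0.979, -0.204, 0.001, 0.0]
contact_force: [0.3, -0.8, -0.2]
finger_gap: 0.0004
psi -0.400 world [ 0.4585 -0.1045] xyz [ 0.0067 -0.0002  0.0001] rz -0.59
psi -0.350 world [ 0.4668 -0.1084] xyz [0.0158 0.0001 0.0001] rz -3.46
psi -0.300 world [ 0.4752 -0.1118] xyz [ 0.0249 -0.0002  0.0001] rz -6.32
psi -0.250 world [ 0.4838 -0.1148] xyz [ 0.034  -0.0009  0.0001] rz -9.19
psi -0.200 world [ 0.4926 -0.1174] xyz [ 0.043  -0.002   0.0002] rz -12.05
psi -0.150 world [ 0.5014 -0.1195] xyz [ 0.052  -0.0036  0.0002] rz -14.92
psi -0.100 world [ 0.5104 -0.1212] xyz [ 0.0609 -0.0056  0.0002] rz -17.78
psi -0.050 world [ 0.5194 -0.1224] xyz [ 0.0697 -0.0081  0.0002] rz -20.65
psi -0.000 world [ 0.5285 -0.1232] xyz [ 0.0783 -0.011   0.0002] rz -23.51
psi 0.050 world [ 0.5376 -0.1235] xyz [ 0.0868 -0.0143  0.0002] rz -26.37
psi 0.100 world [ 0.5467 -0.1234] xyz [ 0.0951 -0.0181  0.0002] rz -29.24
psi 0.150 world [ 0.5558 -0.1228] xyz [ 0.1032 -0.0223  0.0002] rz -32.10
psi 0.200 world [ 0.5649 -0.1218] xyz [ 0.1111 -0.0268  0.0002] rz -34.97
```

```bash
python3 -m creep '[{"xyz":[0.003,0,0],"rot":[0,0,0]},{"xyz":[0.006,0,0],"rot":[0,0,-0.6]},{"xyz":[0.009,0,0],"rot":[0,0,-1.3]},{"xyz":[0.012,0,0],"rot":[0,0,-2.2]},{"xyz":[0.0158,0,0],"rot":[0,0,-3.4]},{"xyz":[0.019,0,0],"rot":[0,0,-4.4]},{"xyz":[0.022,0,0],"rot":[0,0,-5.4]},{"xyz":[0.025,0,0],"rot":[0,0,-6.3]},{"xyz":[0.025,0,0],"rot":[0,0,-6.3]}]'
python3 - <<'E'
from sw import *
rows(-.011,-.182,.207,[-.25,-.2,-.15,-.1])
E
```

```text
clock: 14.1
position: [0.4751, -0.1119, 0.2067]
ee_rot: [0.989, -0.149, 0.0, 0.0]
contact_force: [0.5, 0.2, 0.3]
finger_gap: 0.0005
psi -0.250 world [ 0.4838 -0.1148] xyz [ 0.0092  0.0002 -0.0003] rz -2.84
psi -0.200 world [ 0.4926 -0.1174] xyz [ 0.0183  0.0001 -0.0003] rz -5.71
psi -0.150 world [ 0.5014 -0.1195] xyz [ 0.0274 -0.0005 -0.0003] rz -8.57
psi -0.100 world [ 0.5104 -0.1212] xyz [ 0.0364 -0.0016 -0.0002] rz -11.44
```

```bash
python3 -m creep '[{"xyz":[0.003,0,0],"rot":[0,0,-0.9]},{"xyz":[0.006,0,0],"rot":[0,0,-1.9]},{"xyz":[0.0092,0,0],"rot":[0,0,-2.8]},{"xyz":[0.012,0,0],"rot":[0,0,-3.7]},{"xyz":[0.015,0,0],"rot":[0,0,-4.7]},{"xyz":[0.018,0,0],"rot":[0,0,-5.7]}]'
python3 - <<'E'
from sw import *
s=manip.read_state();print(s['contact_force'])
im=snap('scene','scene2.png');c=cv2.imread('pics/scene2.png')[130:290,220:410];cv2.imwrite('pics/c3.png',cv2.resize(c,None,fx=4,fy=3.75,interpolation=cv2.INTER_CUBIC))
rows(-.011,-.182,.207,[-.15,-.1,-.05,0])
E
```

```text
clock: 14.7
position: [0.4919, -0.1171, 0.2067]
ee_rot: [0.995, -0.099, -0.0, -0.0]
contact_force: [-3.5, 0.4, 2.1]
finger_gap: 0.0005
[-3.48126794  0.35619412  2.14764157]
psi -0.150 world [ 0.5014 -0.1195] xyz [ 0.0095  0.0004 -0.0003] rz -2.77
psi -0.100 world [ 0.5104 -0.1212] xyz [ 0.0186  0.0003 -0.0003] rz -5.64
psi -0.050 world [ 0.5194 -0.1224] xyz [ 0.0277 -0.0003 -0.0003] rz -8.50
psi 0.000 world [ 0.5285 -0.1232] xyz [ 0.0368 -0.0013 -0.0003] rz -11.37
```

View pics/c3.png

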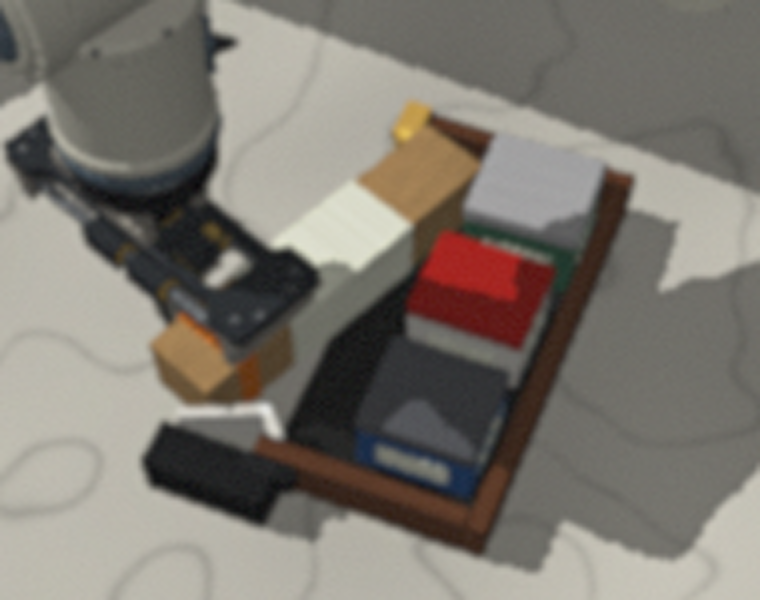

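The box is turning with its heel still hooked at the post (410,120), and its free end (240,390) is reaching the catch ramp. I'll keep pushing.

```bash
python3 -m creep '[{"xyz":[0.003,0,0],"rot":[0,0,-0.8]},{"xyz":[0.006,0,0],"rot":[0,0,-1.7]},{"xyz":[0.0095,0,0],"rot":[0,0,-2.8]}]'; python3 -m creep '[{"xyz":[0.003,0,0],"rot":[0,0,-0.9]},{"xyz":[0.006,0,0],"rot":[0,0,-1.9]},{"xyz":[0.009,0,0],"rot":[0,0,-2.8]}]'
python3 - <<'E'
from sw import *
rows(-.011,-.182,.207,[-.05,0,.05,.1])
E
```

```text
clock: 15.05
position: [0.501, -0.119, 0.2066]
ee_rot: [0.997, -0.075, -0.001, -0.0]
contact_force: [-4.7, 0.6, 1.9]
finger_gap: 0.0004
clock: 15.35
position: [0.5099, -0.1204, 0.2066]
ee_rot: [0.999, -0.051, -0.001, -0.0]
contact_force: [-5.8, -1.1, 3.1]
finger_gap: 0.0005
psi -0.050 world [ 0.5194 -0.1224] xyz [ 0.0097  0.0011 -0.0004] rz -2.96
psi 0.000 world [ 0.5285 -0.1232] xyz [ 0.0188  0.0009 -0.0004] rz -5.82
psi 0.050 world [ 0.5376 -0.1235] xyz [ 0.0279  0.0003 -0.0005] rz -8.69
psi 0.100 world [ 0.5467 -0.1234] xyz [ 0.0369 -0.0007 -0.0005] rz -11.55
```

```bash
python3 -m creep '[{"xyz":[0.003,0,0],"rot":[0,0,-0.9]},{"xyz":[0.006,0.001,0],"rot":[0,0,-1.9]},{"xyz":[0.0097,0.001,0],"rot":[0,0,-2.9]}]'; python3 -m creep '[{"xyz":[0.003,0,0],"rot":[0,0,-0.9]},{"xyz":[0.006,0,0],"rot":[0,0,-1.9]},{"xyz":[0.009,0,0],"rot":[0,0,-2.9]}]';  python3 -m creep '[{"xyz":[0.003,0,0],"rot":[0,0,-0.9]},{"xyz":[0.006,0,0],"rot":[0,0,-1.9]},{"xyz":[0.009,0,0],"rot":[0,0,-2.9]}]'
python3 - <<'E'
from sw import *
rows(-.011,-.182,.207,[.075,.1,.125,.15,.175,.2])
E
```

```text
clock: 15.65
position: [0.5195, -0.1222, 0.2066]
ee_rot: [1.0, -0.026, -0.0, -0.0]
contact_force: [-0.8, 1.4, -0.3]
finger_gap: 0.0007
clock: 15.95
position: [0.529, -0.1228, 0.2067]
ee_rot: [1.0, -0.0, 0.0, 0.0]
contact_force: [-1.4, 0.4, -1.0]
finger_gap: 0.0004
clock: 16.25
position: [0.5378, -0.1228, 0.2067]
ee_rot: [1.0, 0.025, 0.0, 0.0]
contact_force: [-2.4, 0.4, -0.4]
finger_gap: 0.0002
psi 0.075 world [ 0.5422 -0.1235] xyz [ 0.0043  0.0009 -0.0003] rz -1.41
psi 0.100 world [ 0.5467 -0.1234] xyz [ 0.0089  0.001  -0.0003] rz -2.85
psi 0.125 world [ 0.5513 -0.1232] xyz [ 0.0134  0.001  -0.0003] rz -4.28
psi 0.150 world [ 0.5558 -0.1228] xyz [ 0.018   0.0009 -0.0003] rz -5.71
psi 0.175 world [ 0.5604 -0.1223] xyz [ 0.0225  0.0007 -0.0003] rz -7.14
psi 0.200 world [ 0.5649 -0.1218] xyz [ 0.0271  0.0003 -0.0003] rz -8.58
```

```bash
python3 -m creep '[{"xyz":[0.002,0,0],"rot":[0,0,-0.7]},{"xyz":[0.0043,0,0],"rot":[0,0,-1.4]}]'; python3 -m creep '[{"xyz":[0.002,0,0],"rot":[0,0,-0.7]},{"xyz":[0.0045,0,0],"rot":[0,0,-1.4]}]'; python3 -m creep '[{"xyz":[0.002,0,0],"rot":[0,0,-0.7]},{"xyz":[0.0045,0,0],"rot":[0,0,-1.4]}]'
python3 - <<'E'
from sw import *
rows(-.011,-.182,.207,[.15,.165,.18,.19,.2,.21])
E
```

```text
clock: 16.45
position: [0.542, -0.1226, 0.2067]
ee_rot: [0.999, 0.037, -0.0, -0.0]
contact_force: [-1.4, 0.9, 0.7]
finger_gap: 0.0006
clock: 16.65
position: [0.5464, -0.1223, 0.2067]
ee_rot: [0.999, 0.049, -0.0, 0.0]
contact_force: [-2.5, 0.5, 0.8]
finger_gap: 0.0002
clock: 16.85
position: [0.5509, -0.1218, 0.2067]
ee_rot: [0.998, 0.062, -0.0, -0.0]
contact_force: [-3.0, 0.9, -0.4]
finger_gap: 0.0005
psi 0.150 world [ 0.5558 -0.1228] xyz [ 0.0047  0.0016 -0.0003] rz -1.54
psi 0.165 world [ 0.5585 -0.1225] xyz [ 0.0075  0.0016 -0.0003] rz -2.40
psi 0.180 world [ 0.5613 -0.1222] xyz [ 0.0102  0.0017 -0.0003] rz -3.26
psi 0.190 world [ 0.5631 -0.122 ] xyz [ 0.012   0.0017 -0.0003] rz -3.83
psi 0.200 world [ 0.5649 -0.1218] xyz [ 0.0138  0.0016 -0.0003] rz -4.41
psi 0.210 world [ 0.5667 -0.1215] xyz [ 0.0157  0.0016 -0.0003] rz -4.98
```

```bash
python3 -m creep '[{"xyz":[0.0015,0,0],"rot":[0,0,-0.5]},{"xyz":[0.003,0,0],"rot":[0,0,-1]},{"xyz":[0.0045,0,0],"rot":[0,0,-1.5]}]'; python3 -m creep '[{"xyz":[0.0015,0,0],"rot":[0,0,-0.5]},{"xyz":[0.003,0,0],"rot":[0,0,-0.9]}]'; python3 -m creep '[{"xyz":[0.001,0,0],"rot":[0,0,-0.3]},{"xyz":[0.002,0,0],"rot":[0,0,-0.6]}]'
```

```text
clock: 17.15
position: [0.5554, -0.1213, 0.2066]
ee_rot: [0.997, 0.074, -0.0, 0.0]
contact_force: [-2.5, 0.3, 1.3]
finger_gap: 0.0004
clock: 17.35
position: [0.5584, -0.1209, 0.2067]
ee_rot: [0.997, 0.082, 0.0, 0.0]
contact_force: [-1.5, 0.4, -0.5]
finger_gap: 0.0004
clock: 17.55
position: [0.5603, -0.1206, 0.2067]
ee_rot: [0.996, 0.087, -0.0, 0.0]
contact_force: [-2.3, -1.3, 0.2]
finger_gap: 0.0004
```

```bash
python3 -m creep '[{"xyz":[0.001,0,0],"rot":[0,0,-0.3]},{"xyz":[0.001,0,0],"rot":[0,0,-0.3]}]'|grep -E 'pos|force'; python3 -m creep '[{"xyz":[0.001,0,0],"rot":[0,0,-0.3]},{"xyz":[0.001,0,0],"rot":[0,0,-0.3]}]'|grep -E 'pos|force'; python3 -m creep '[{"xyz":[0.001,0,0],"rot":[0,0,-0.3]},{"xyz":[0.001,0,0],"rot":[0,0,-0.3]}]'|grep -E 'pos|force'
```

```text
position: [0.5614, -0.1205, 0.2067]
contact_force: [-2.3, -0.9, 0.9]
position: [0.5623, -0.1202, 0.2067]
contact_force: [-2.1, -1.4, 0.2]
position: [0.5633, -0.12, 0.2067]
contact_force: [-2.4, -2.8, -0.4]
```

```bash
python3 -m creep '[{"xyz":[0.001,0,0],"rot":[0,0,-0.3]},{"xyz":[0.001,0,0],"rot":[0,0,-0.3]}]'|grep -E 'pos|force'; python3 -m creep '[{"xyz":[0.001,0,0],"rot":[0,0,-0.3]},{"xyz":[0.001,0,0],"rot":[0,0,-0.3]}]'|grep -E 'pos|force'
```

```text
position: [0.5643, -0.1198, 0.2067]
contact_force: [-1.7, -2.2, 0.0]
position: [0.5653, -0.1196, 0.2067]
contact_force: [-2.2, -1.6, -0.6]
```

```bash
for i in 1; do python3 -m creep '[{"xyz":[0.001,0,0],"rot":[0,0,-0.2]},{"xyz":[0.001,0,0],"rot":[0,0,-0.2]}]'|grep -E 'pos|force'; python3 -m creep '[{"xyz":[0.001,0,0],"rot":[0,0,-0.2]},{"xyz":[0.001,0,0],"rot":[0,0,-0.2]}]'|grep -E 'pos|force'; done
python3 - <<'E'
from h import *
np.save('w6.npy',manip.camera_model('wrist'));snap('wrist','w6.png')
snap('top','top3.png')
a=cv2.resize(cv2.imread('pics/w6.png'),(480,300)); b=cv2.resize(cv2.imread('pics/top3.png')[140:250,255:435],None,fx=2.6,fy=2.6,interpolation=cv2.INTER_CUBIC)
o=np.zeros((590,480,3),np.uint8);o[:300]=a;o[300:300+b.shape[0],:b.shape[1]]=b;cv2.imwrite('pics/c4.png',o)
E
```

```text
position: [0.5661, -0.1194, 0.2066]
contact_force: [-2.9, -2.8, -0.0]
position: [0.5665, -0.1194, 0.2066]
contact_force: [-7.0, -5.3, 2.6]
```

View pics/c4.png

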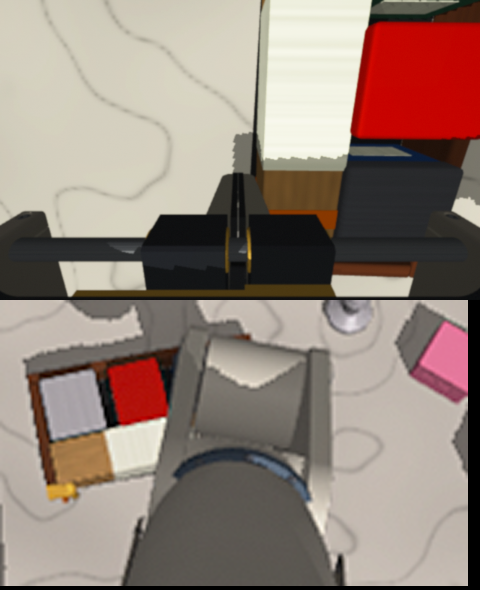

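The box lies across the mouth with its heel at the post, and the force is starting to rise as it bears on the packs. I'll press on in small steps, easing the slight sideways drift.

```bash
python3 -m creep '[{"xyz":[0.0005,0.001,0],"rot":[0,0,0]},{"xyz":[0.0005,0.001,0],"rot":[0,0,0]}]'|grep -E 'pos|force'; python3 -m creep '[{"xyz":[0.0006,0.0005,0],"rot":[0,0,0]},{"xyz":[0.0006,0.0005,0],"rot":[0,0,0]}]'|grep -E 'pos|force'
```

```text
position: [0.5667, -0.1198, 0.2066]
contact_force: [-9.1, -0.5, 5.9]
position: [0.5669, -0.1199, 0.2065]
contact_force: [-10.3, 1.7, 7.9]
```

```bash
python3 -m creep '[{"xyz":[0.001,0,0],"rot":[0,0,0]},{"xyz":[0.001,0,0],"rot":[0,0,0]}]'|grep -E 'pos|force'; python3 -m creep '[{"xyz":[0.001,0,0],"rot":[0,0,0]},{"xyz":[0.001,0,0],"rot":[0,0,0]},{"xyz":[0.001,0,0],"rot":[0,0,0]}]'|grep -E 'pos|force'
```

```text
position: [0.5673, -0.1198, 0.2065]
contact_force: [-14.0, -1.3, 11.1]
position: [0.5676, -0.1198, 0.2065]
contact_force: [-18.5, -2.2, 14.9]
```

The contact is solid at about 24 N, with only 0.3 mm of give per 1 mm commanded. I'll back away, lift, and check the result.

```bash
python3 -m creep '[{"xyz":[-0.003,0,0],"rot":[0,0,0]},{"xyz":[-0.01,0,0],"rot":[0,0,0]},{"xyz":[-0.025,0,0],"rot":[0,0,0]},{"xyz":[-0.04,0,0],"rot":[0,0,0]},{"xyz":[-0.04,0,-0.04],"rot":[0,0,0]},{"xyz":[-0.04,0,-0.08],"rot":[0,0,0]},{"xyz":[-0.04,-0.03,-0.12],"rot":[0,0,0]},{"xyz":[-0.04,-0.05,-0.16],"rot":[0,0,0]},{"xyz":[-0.03,-0.07,-0.2],"rot":[0,0,0]},{"xyz":[-0.03,-0.07,-0.2],"rot":[0,0,0]},{"xyz":[-0.03,-0.07,-0.2],"rot":[0,0,0]},{"xyz":[-0.03,-0.07,-0.2],"rot":[0,0,0]}]'
python3 - <<'E'
from h import *
np.save('w7.npy',manip.camera_model('wrist'));snap('wrist','w7.png')
c=cv2.imread('pics/w7.png')[0:300,180:580];cv2.imwrite('pics/c7.png',cv2.resize(c,None,fx=2,fy=2,interpolation=cv2.INTER_CUBIC))
E
```

```text
clock: 21.15
position: [0.526, -0.058, 0.4055]
ee_rot: [0.995, 0.104, -0.001, -0.0]
contact_force: [-1.1, 0.2, -0.4]
finger_gap: 0.0002
```

View pics/c7.png

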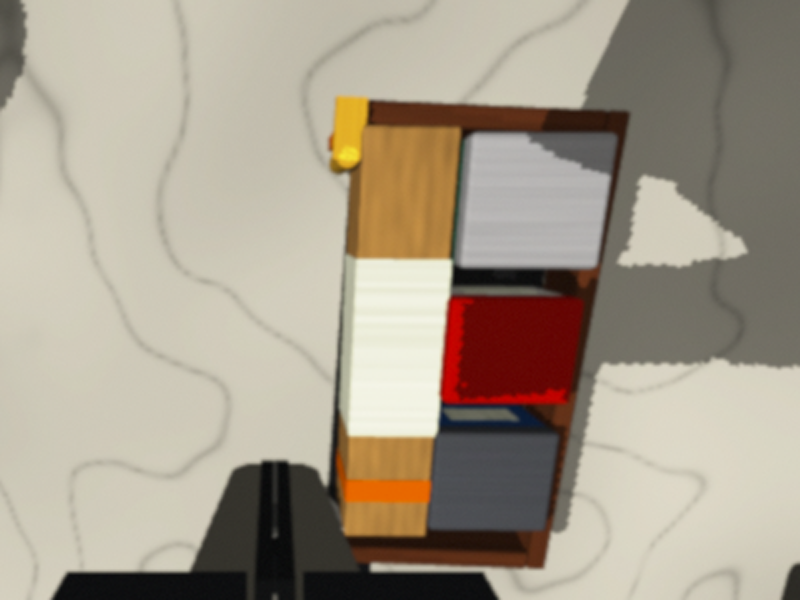

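The box is flush across the mouth and touching all three packs. The heel's lip hooks the brass post at (345,155). I'll put numbers on it.

```bash
python3 - <<'E'
from h import *
M=np.load('w7.npy',allow_pickle=True).item()
x=np.array([.9864,.1643]);y=np.array([-x[1],x[0]]);O=np.array([.5635,-.0426])
def f(n,u,v,z):
    p=onz(M,180+u/2,v/2,z);d=p[:2]-O;b=np.array([d@x,d@y]);print(n,'bay mm',np.round(b*1e3,1));return b
a=f('free front',343,535,.055);b=f('heel front',362,126,.055);c=f('free inner',427,537,.055);d=f('heel inner',461,126,.055)
print('box yaw rel', np.arctan2(-(b-a)[0],(b-a)[1]),np.arctan2(-(d-c)[0],(d-c)[1]))
r=f('R back out',544,567,.045);l=f('L back out',628,112,.045);m=f('L mouth',368,101,.045)
f('R mouth?',357,560,.045);print('bay yaw corr',np.arctan2(-(l-r)[0],(l-r)[1]))
f('green bk',617,133,.07);f('green bk-y',600,268,.07);f('red bk+y',584,297,.065);f('red bk-y',569,403,.065);f('blue bk+y',558,433,.06);f('blue bk-y',547,530,.06);f('blue fr',430,528,.06);f('red fr',443,402,.065);f('green fr',457,266,.07)
f('post top',346,157,.05)
E
```

```text
free front bay mm [   6.5 -113.1]
heel front bay mm [ -1.5 117.2]
free inner bay mm [  57.9 -112.1]
heel inner bay mm [ 48.3 119.4]
box yaw rel 0.034737680239079576 0.0417894417608487
R back out bay mm [ 138.3 -135.8]
L back out bay mm [136.1 131.2]
L mouth bay mm [  1.8 130.5]
R mouth? bay mm [  18.3 -136.1]
bay yaw corr 0.008313613074211844
green bk bay mm [119.6 117.4]
green bk-y bay mm [124.   53.7]
red bk+y bay mm [121.1  38.2]
red bk-y bay mm [123.9 -20.2]
blue bk+y bay mm [123.5 -39.8]
blue bk-y bay mm [ 127.8 -101.5]
blue fr bay mm [  57.5 -103.3]
red fr bay mm [ 54.  -22.7]
green fr bay mm [50.7 51.5]
post top bay mm [ -7.9 102.8]
```

```bash
python3 -c "
from plant import manip
s=manip.read_state();print(s['clock'],s['contact_force']);print(manip.finish_job())"
```

```text
21.2 [-0.63273705  0.16208727 -0.45826504]
the job is handed in; nothing more can be done
None
```

I set the blue tin upright in the right-hand gap, nudged it back, then swung the long box about the post past the catch until it bore on the packs. The job was handed in at 21.2 s with the robot clear and touching nothing.

**Last checks, from the wrist view after backing off:**
- **Box position:** the free front corner is at bay x = +6.5 mm (about +6 expected). The box is turned about 0.03 rad from the bay (limit 0.05), and the lip still hooks the post.
- **Push force:** it built up to about 24 N in total (18.5 N horizontal, 15 N vertical), sampled at the end of each move. The contact was solid by then.
- **Blue tin:** its back is at the wall (x about 124–128 mm) and its front at 57.5 mm.

**Less certain:**
- **White carton and green tin:** I measured their backs about 2–6 mm short of the wall's 126 mm. My error is about 2–3 mm. The box's slight over-rotation also puts its inner face about 5 mm nearer the mouth by the green tin, so that tin may not be fully snug.
- **Catch:** the gripper hid it in the last picture, so I did not see it spring back. The box's corner is 11 mm past its tip.
- **Mug, tamper and brush:** I planned the moves clear of them and did not touch them, but I did not measure their positions again at the end.

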